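# Slide a panel blank out over the end of the ledge

### The arm

A 7-joint arm with a two-finger parallel gripper is mounted at the origin on the work surface. World frame = base frame: x ahead of the robot, y to its left, z up, the work surface at z = 0. Lengths are in mm, angles in rad, forces in N, time in s.
With the tool pointing down it reaches from about 425 to 975 mm from the base axis. Payload 16.7 kg.
Tool frame: the origin (TCP) lies midway between the tips of the shut fingers; the grasp point (between the pads) lies r.pinch_z behind it (r.pinch_z is the distance from the TCP to the grasp point, in mm); z points along the fingers, x is the direction in which the jaws open and shut, and the axes are right-handed (so a half turn about z gives the same grasp; the last joint's range is limited). The gripper opens to 85 mm and grips with 20 to 120 N. Pads are 22 mm wide; open, the fingers measure 114 mm over their backs; the gripper's body (76 mm by 85 mm) begins 54 mm behind the grasp point. The pads swing forward as they close: fully open they stand 13 mm farther back than shut.
Start: joints at [-1.498, 0.426, 0.074, 1.606, -0.034, 1.111, -0.067], TCP at [149.157, 658.277, 231.302] pointing down, gripper open.
Joint ranges: [-2.85, 2.85], [-0.5, 2.14], [-1.23, 1.37], [0.21, 2.46], [-1.02, 4.16], [0.16, 2.05], [-2.73, 2.73]. Speed limits (rad/s): [1.89, 1.89, 2.39, 2.39, 3.01, 3.01, 3.01].

### API

Orientations are given as a unit quaternion [x, y, z, w].
In Python, from cell import r, imaging, order gives the robot as it stands.
- The arm moves only by the tool send_rows, never from a script. Its argument "targets" is a list of rows, each a list of 7 numbers: the closure in counts, from 0 (fully open) to 255 (shut), then the shift along the world's x, y, z in mm, then the turn, a rotation vector about the world's x, y, z in degrees. In form: [[claw, dx, dy, dz, wx, wy, wz], ...]. A call has 1 to 12 rows; each row is the pose to reach, as a shift and turn from the pose commanded when the call began; what a row does not reach only later rows make up. A row lasts 1/10 s, in which the tool goes at most 50 mm and 8.59 degrees, less where a joint would pass 70% of its speed; a pose out of reach is approached as far as the arm can. A call with a gripper value outside its range is refused whole. The fingers move at their own pace and stop on an object; the grip force is fixed at half the most. Time passes only in rows, so rows that repeat a pose let the fingers close. It gives the time, the measured TCP pose, the force and the opening at its end, in the units of the state.
- r.read_state(): the state, without advancing time (a new reading comes with each control period).
- imaging.grab_frame(name): name is "scene" or "top" or "wrist"; returns a dict with "frame" (480x640x3 uint8, blue, green, red), "fx", "fy", "cx", "cy" (pixels), "rvec" (rotation vector, rad) and "tvec" (3), from world to camera coordinates, as OpenCV has them; the wrist camera has in their place "hand_eye" (4x4, takes a point from camera to tool coordinates, whose origin is the TCP and whose axes are the tool frame's). Camera axes: x right, y down, z forward; pixel columns grow to the right and rows downward; lengths in mm; the calibration is good to about 2 mm. A picture is of the moment at which its call begins: read the wrist's pose just before it. There is no depth.
- order.hand_in(): hands the job in, once; it reports no verdict.
The state is a dict: "clock": time; "joint_positions": joint angles; "qvel": joint speeds; "joint_efforts": joint torques, N m; "eef_pos": TCP position; "orientation": TCP orientation; "force": force on the tool from outside, world axes, zero at the start; "torque": the same for the moment, N m; "finger_gap": finger opening in mm.
Only numpy, scipy, OpenCV 4.12 (cv2) and the standard library are available. Lean on these libraries where they do the work, as an engineer would, in place of code of your own. Each camera call takes 0.05 s, during which the arm holds its last target.

### The job

With the fingertips, push the aluminium panel blank along the ledge towards the black tray, until about a quarter of its length sticks out past that end of the ledge, so that the next person can get hold of its edge. It must stay lying flat and end square with the ledge: only push or slide it, do not lift it or let it run off the ledge. Leave the tray, mug, jar and meter where they are.

Things in the scene. Friction and masses are not known exactly. Their poses are not given: they have to be found in the camera images.
- panel: Blank instrument front panel, a loose plain aluminium plate 100 (its x) x 160 (its y, its length) x 6 mm (z), about 0.26 kg (varies), with flat dark hole markings on top. It lies on the ledge with its length along the ledge. Origin: centre of its underside.
- ledge: Low dark-grey steel bench riser, fixed: a board 140 (x) x 300 (y) mm, 18 mm thick, top 50 mm above the table, on two cheeks. Along its far (+x) side runs an upstand 8 mm thick (x = 62 to 70 mm), 12 mm high above the board; the near side and both ends are open. Its length lies along its y, roughly sideways to the robot. Origin: on the table under its middle. The panel starts near the middle.
- tray: Empty black open plastic tray, 160 (x) x 100 (y) x 25 mm high, loose on the table beyond one end of the ledge (left or right, varies); it shows which end to push the panel over. Origin: centre of its underside.
- mug: White ceramic mug, 76 mm across, 90 mm high, with a handle on its +y side that reaches about 30 mm out, loose on the table beyond the other end of the ledge. Bystander. Origin: centre of its underside.
- jar: Clear plastic screw-top jar with a white lid, 52 mm across, 65 mm high, loose on the table behind the ledge. Bystander. Origin: centre of its underside.
- meter: Grey hand-held meter lying flat, 75 (x) x 150 (y) x 30 mm, with a dial 8 mm high on top, loose on the table between robot and ledge. Bystander. Origin: centre of its underside.
Not all that is in view belongs to the job. What is meant by the tray is not blue, red or yellow, and is the larger of those in its own colour.

How it is judged (in metres and radians):
At the end, for the whole second after the job is handed in: The panel rests flat on the ledge and still, sticking out 26 to 58 mm past the end on the tray's side (aim: 40 mm), square with the ledge within 0.14 rad, and not hanging more than about 20 mm over the near long side (((y of tray in the frame of ledge above 0 m and y of panel in the frame of ledge between 0.096 and 0.128 m) or (y of tray in the frame of ledge below 0 m and y of panel in the frame of ledge between -0.128 and -0.096 m)) and angle between the y axis of panel and the y axis of ledge, either way round below 0.14 rad and x of panel in the frame of ledge above -0.04 m and height (world z) of panel between 0.047 and 0.053 m and angle between panel's own z axis and vertical below 0.05 rad and linear speed of panel below 0.01 m/s); the robot touches nothing.
It fails at once if the panel is lifted more than 10 mm off the ledge, or tipped, or falls (height (world z) of panel above 0.06 m or height (world z) of panel below 0.04 m or angle between panel's own z axis and vertical above 0.15 rad).
It fails at once if the tray, mug, jar or meter is moved by more than 15 mm (distance of any of tray, mug, jar, meter from where it was at the start of the episode above 0.015 m).
It also fails if it takes over 42 s, if anything falls off the work surface, if the arm or the gripper's body presses on something with over 40 N, if the wrist force passes 120 N, or if a joint passes its speed limit or range.

## Working session

There is one attempt and no reset: what is moved stays moved. The work goes in short steps, Python scripts to look and compute and a tool call to move; the robot and the scene stay as the last step left them, time stands still between calls to the robot, and variables do not carry over. Pictures are saved under pics/ and viewed, and the job is handed in when it is done.

Besides the shell and the picture viewer there is one more tool, called after "Request:" as name([rows], argument=value, ...), one row to a line, values as JSON. send_rows: Moves the arm, as the interface text tells. Its arguments: {"type":"object","properties":{"targets":{"type":"array","items":{"type":"array","items":{"type":"number"}}}},"required":["targets"]}

```bash
mkdir -p pics; ls
python3 - <<'E'
from cell import r, imaging, order
import cv2
s=r.read_state();print({k:s[k] for k in('clock','eef_pos','orientation','finger_gap','force')}, r.pinch_z)
for n in('scene','top'):
    d=imaging.grab_frame(n);cv2.imwrite(f'pics/{n}0.png',d['frame']);print(n,d['fx'],d['fy'],d['cx'],d['cy'],d['rvec'],d['tvec'])
E
```

```text
pics
{'clock': 0.0, 'eef_pos': array([149.06345592, 657.90330279, 230.60798646]), 'orientation': array([ 7.81329667e-01,  6.24118202e-01, -4.77171217e-04,  4.40761683e-04]), 'finger_gap': 85.16620007479769, 'force': array([ 0.26673699, -0.28898836, -0.24264079])} 18.700000000000003
scene 447.33275429411447 447.33275429411447 321.7369720791332 245.42472087484398 [ 1.58650454  2.22096024 -0.66953613] [ 244.79631283 -360.62111577 1297.76779647]
top 502.66235939303044 502.66235939303044 321.43155572422785 242.34908409511502 [ 2.15279934 -2.20491322  0.11113679] [ -52.94368406  521.45976561 1032.056971  ]
```

View pics/scene0.png

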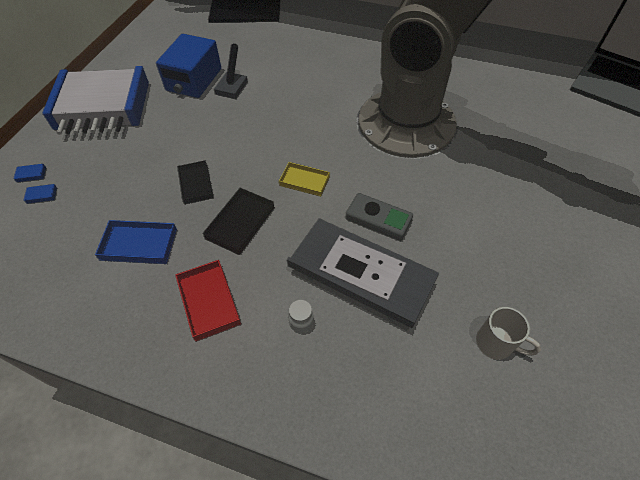

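View pics/top0.png

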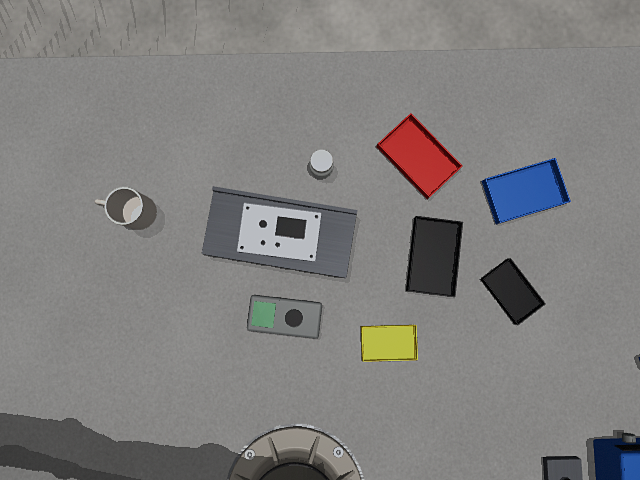

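The top view shows the ledge centred at about (280,232), with the panel on it at about (280,232). The larger black tray is to its right at (434,257), which is the −y side. The mug is on the left at (125,208), the jar at (321,163) and the meter at (285,316). I'll measure the panel and ledge next.

```bash
cat > h.py <<'E'
from cell import r, imaging, order
import cv2, numpy as np
def ray(d,uv,z):
    R=cv2.Rodrigues(np.array(d['rvec'],float))[0];t=np.array(d['tvec'],float).ravel()
    uv=np.atleast_2d(uv).astype(float)
    dirs=np.c_[(uv[:,0]-d['cx'])/d['fx'],(uv[:,1]-d['cy'])/d['fy'],np.ones(len(uv))]@R
    C=-R.T@t
    return C+dirs*((z-C[2])/dirs[:,2])[:,None]
def rect(d,mask,z):
    c=max(cv2.findContours(mask,0,2)[0],key=cv2.contourArea)
    w=ray(d,c[:,0,:],z)[:,:2].astype(np.float32)
    return w,cv2.minAreaRect(w)
def panel(d,roi=(190,150,370,290)):
    f=d['frame'];x0,y0,x1,y1=roi
    g=np.zeros(f.shape[:2],np.uint8);g[y0:y1,x0:x1]=(f.min(2)[y0:y1,x0:x1]>150)*255
    return g
def dark(d,roi):
    f=d['frame'];x0,y0,x1,y1=roi
    g=np.zeros(f.shape[:2],np.uint8);g[y0:y1,x0:x1]=(f.max(2)[y0:y1,x0:x1]<105)*255
    return g
E
python3 - <<'E'
from h import *
d=imaging.grab_frame('top');f=d['frame']
for p in[(230,250),(340,250),(340,265),(250,215),(300,190),(190,240),(300,285),(215,189),(280,198),(280,202)]:print(p,f[p[1],p[0]])
m=panel(d);w,rc=rect(d,m,56);print('panel',rc,cv2.boxPoints(rc))
# ledge corners picked by eye on top
print(ray(d,[(203,254),(346,277),(356,212),(213,190)],50))
print('meter',ray(d,[(250,295),(322,301),(318,338),(247,329)],30))
print('tray',ray(d,[(416,216),(462,221),(455,297),(407,291)],25))
print('mug',ray(d,[(125,205)],90), 'jar',ray(d,[(321,160)],65))
big=cv2.resize(f[170:350,180:380],(800,720),interpolation=cv2.INTER_CUBIC)[:600];cv2.imwrite('pics/crop.png',big)
E
```

```text
(230, 250) [98 92 89]
(340, 250) [105 100  97]
(340, 265) [110 103 101]
(250, 215) [193 188 185]
(300, 190) [136 139 138]
(190, 240) [135 138 138]
(300, 285) [134 135 138]
(215, 189) [97 90 89]
(280, 198) [97 91 90]
(280, 202) [43 41 39]
panel ((541.1007690429688, 21.215438842773438), (159.96031188964844, 99.97127532958984), 81.32256317138672) [[479.62054  -50.307808]
 [578.4475   -65.39063 ]
 [602.581     92.738686]
 [503.75403  107.82151 ]]
[[ 499.4784463   177.17583554   50.        ]
 [ 445.60042375 -113.44642702   50.        ]
 [ 578.8493306  -137.9339218    50.        ]
 [ 631.51867297  156.20621682   50.        ]]
meter [[413.70668569  84.96493146  30.        ]
 [397.73395779 -63.54849335  30.        ]
 [322.45860927 -53.49135858  30.        ]
 [344.37449118  91.90253338  30.        ]]
tray [[ 571.19372016 -266.59761612   25.        ]
 [ 558.29338213 -363.51665896   25.        ]
 [ 399.09178695 -340.89571921   25.        ]
 [ 413.96963985 -241.23887718   25.        ]]
mug [[597.24185245 321.74610142  90.        ]] jar [[685.88655356 -68.18840388  65.        ]]
```

View pics/crop.png

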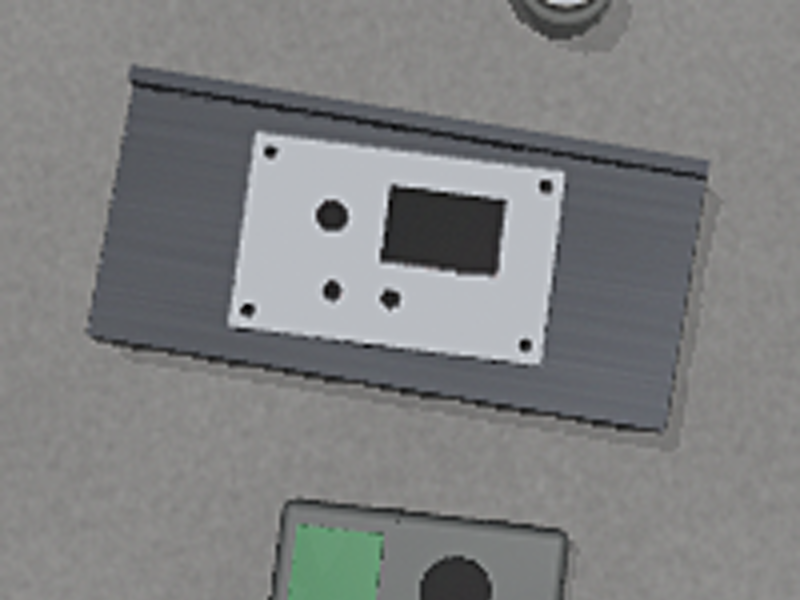

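```bash
cat >> h.py <<'E'
def ledge(d):
    """fit near edge and both end edges at z=50 in world"""
    f=d['frame'].astype(int);g=np.zeros(f.shape[:2],np.uint8)
    roi=f[170:290,190:370];m=((roi[...,0]-roi[...,2])>3).astype(np.uint8)*255
    m=cv2.medianBlur(m,5);g[170:290,190:370]=m
    c=max(cv2.findContours(g,0,1)[0],key=cv2.contourArea)[:,0,:]
    w=ray(d,c,50)[:,:2]
    return g,w
E
python3 - <<'E'
from h import *
d=imaging.grab_frame('top')
g,w=ledge(d);cv2.imwrite('pics/lm.png',g)
c0=np.array([539,20.]);th=np.deg2rad(-10.3)  # ledge y axis = (sin10.3, cos10.3)
ey=np.array([np.sin(-th),np.cos(th)]);ex=np.array([ey[1],-ey[0]])
q=np.c_[(w-c0)@ex,(w-c0)@ey]
print(q.min(0),q.max(0))
def fit(sel):
    p=w[sel].astype(np.float32);l=cv2.fitLine(p,cv2.DIST_HUBER,0,.01,.01).ravel();return l,len(p)
near=fit((q[:,0]<-55)&(abs(q[:,1])<130));L=near[0]
print('near',near,np.degrees(np.arctan2(L[0],L[1])))
for n,s in(('+y',(q[:,1]>135)&(abs(q[:,0])<55)),('-y',(q[:,1]<-135)&(abs(q[:,0])<55))):
    l=fit(s);print(n,l,np.degrees(np.arctan2(l[0][1],l[0][0])))
far=fit((q[:,0]>60)&(abs(q[:,1])<130));print('far',far)
E
```

```text
[ -68.86807105 -148.57311363] [ 75.00168719 151.39440344]
near (array([1.8700077e-01, 9.8235977e-01, 4.7309454e+02, 3.1629393e+01],
      dtype=float32), 126) 10.777804
+y (array([ 9.8254871e-01, -1.8600543e-01,  5.6483301e+02,  1.6774614e+02],
      dtype=float32), 53) -10.719757
-y (array([ 9.8136657e-01, -1.9214499e-01,  5.1310657e+02, -1.2468245e+02],
      dtype=float32), 53) -11.077989
far (array([1.8848979e-01, 9.8207515e-01, 6.1173352e+02, 1.2657953e+01],
      dtype=float32), 124)
```

Request:
send_rows([
  [100,30,-38,0,0,0,-7],
  [100,60,-76,0,0,0,-14],
  [100,90,-114,0,0,0,-21],
  [100,120,-152,0,0,0,-28],
  [100,150,-190,0,0,0,-35],
  [100,180,-228,0,0,0,-42],
  [100,210,-266,0,0,0,-49],
  [100,240,-304,0,0,0,-56],
  [100,270,-342,0,0,0,-63],
  [100,300,-380,0,0,0,-70],
  [100,330,-418,0,0,0,-77],
  [100,360,-456,0,0,0,-84],
])

```text
clock: 1.4
eef_pos: [510.0, 200.6, 231.5]
orientation: [0.998, -0.061, 0.0, -0.0]
force: [0.7, 1.6, 0.2]
finger_gap: 52.0
```

Request:
send_rows([
  [100,27,-36,-10,0,0,-2],
  [100,54,-72,-30,0,0,-4],
  [100,54,-72,-60,0,0,-4],
  [100,54,-72,-90,0,0,-4],
  [100,54,-72,-120,0,0,-4],
  [100,54,-72,-120,0,0,-4],
  [100,54,-72,-120,0,0,-4],
])

```text
clock: 2.1
eef_pos: [563.2, 130.1, 111.8]
orientation: [0.996, -0.094, -0.0, 0.0]
force: [-0.3, -0.3, 0.1]
finger_gap: 51.8
```

```bash
cat >> h.py <<'E'
ex=np.array([.9824,-.1870]);ey=np.array([.1870,.9824]);O=np.array([542.3,20.9])
def tool():
    from scipy.spatial.transform import Rotation as Rn
    s=r.read_state();M=Rn.from_quat(s['orientation']).as_matrix();p=np.array(s['eef_pos'])
    q=p[:2]-O
    print('t',s['clock'],'tcp',p.round(1),'ledge xy',(q@ex).round(1),(q@ey).round(1),'toolx deg',np.degrees(np.arctan2(M[1,0],M[0,0])).round(2),'z',M[:,2].round(3),'F',np.round(s['force'],1),'gap',round(s['finger_gap'],1))
E
python3 - <<'E'
from h import *
tool()
for n in('scene','top'):
    cv2.imwrite(f'pics/{n}1.png',imaging.grab_frame(n)['frame'])
E
```

```text
t 2.1 tcp [563.2 130.1 111.8] ledge xy 0.2 111.2 toolx deg -10.78 z [-0.001 -0.001 -1.   ] F [-0.3 -0.3  0.1] gap 51.8
```

View pics/scene1.png

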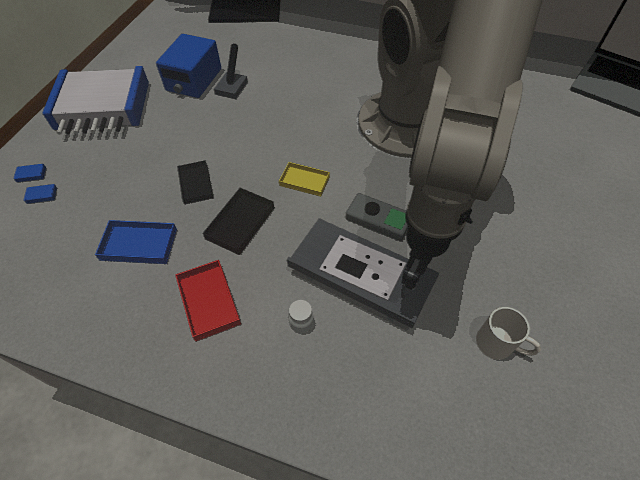

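The scene view shows the fingers at about (412,275), over the free end of the ledge behind the panel and clear of the mug at (505,335). I'll lower until I feel the board.

Request:
send_rows([
  [100,0,0,-25,0,0,0],
  [100,0,0,-45,0,0,0],
  [100,0,0,-54,0,0,0],
  [100,0,0,-57,0,0,0],
  [100,0,0,-59,0,0,0],
  [100,0,0,-59,0,0,0],
])

```text
clock: 2.8
eef_pos: [563.6, 130.4, 53.1]
orientation: [0.996, -0.094, 0.0, -0.0]
force: [-0.1, -0.8, -0.6]
finger_gap: 51.9
```

Request:
send_rows([
  [100,0,0,-1,0,0,0],
  [100,0,0,-2,0,0,0],
  [100,0,0,-2,0,0,0],
])

```text
clock: 3.1
eef_pos: [563.2, 130.3, 50.5]
orientation: [0.996, -0.094, 0.0, -0.0]
force: [0.1, -0.2, 0.0]
finger_gap: 51.9
```

Run:
```python
from h import *
tool();s=r.read_state()
d=imaging.grab_frame('wrist');print(d['hand_eye'])
cv2.imwrite('pics/w1.png',d['frame'])
```

```text
t 3.1 tcp [563.2 130.3  50.5] ledge xy 0.1 111.4 toolx deg -10.77 z [ 0.  0. -1.] F [ 0.1 -0.2  0. ] gap 51.9
[[ 9.99999860e-01 -4.59230364e-04  2.61913417e-04  5.11919010e-01]
 [ 3.65516388e-04  9.58510099e-01  2.85058340e-01 -7.17746550e+01]
 [-3.81954101e-04 -2.85058205e-01  9.58510132e-01 -1.42447520e+02]
 [ 0.00000000e+00  0.00000000e+00  0.00000000e+00  1.00000000e+00]]
```

View pics/w1.png

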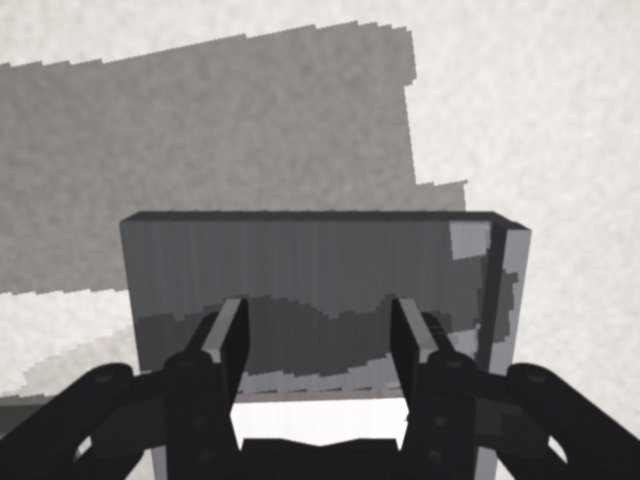

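The wrist view shows both fingertips, at about (235,300) and (402,300), inside the board width. The panel edge is in front of them at row ~395 and the upstand is at column ~500. They aren't touching the board yet, so I'll keep lowering.

Request:
send_rows([
  [100,0,0,-1,0,0,0],
  [100,0,0,-2,0,0,0],
  [100,0,0,-2,0,0,0],
])

```text
clock: 3.45
eef_pos: [563.1, 130.3, 48.1]
orientation: [0.996, -0.094, -0.0, 0.0]
force: [-0.1, -0.2, 0.5]
finger_gap: 51.8
```

Request:
send_rows([
  [100,0,0,-1,0,0,0],
  [100,0,0,-1,0,0,0],
])

```text
clock: 3.65
eef_pos: [563.1, 130.2, 47.2]
orientation: [0.996, -0.094, -0.0, 0.0]
force: [-1.9, -0.1, -0.4]
finger_gap: 52.2
```

Request:
send_rows([
  [100,0,0,-1,0,0,0],
  [100,0,0,-1,0,0,0],
])

```text
clock: 3.85
eef_pos: [563.2, 130.3, 46.7]
orientation: [0.996, -0.094, -0.0, -0.0]
force: [-3.0, -1.1, 9.7]
finger_gap: 52.0
```

Contact came at TCP z ≈ 46.8. I'll lift 2 mm so the tips run just above the board, then push partway along −ey = (−0.187, −0.982).

Request:
send_rows([
  [100,0,0,2,0,0,0],
  [100,0,0,2,0,0,0],
  [100,-1,-5,2,0,0,0],
  [100,-2,-10,2,0,0,0],
  [100,-3,-14,2,0,0,0],
  [100,-3.4,-18,2,0,0,0],
  [100,-4.2,-22,2,0,0,0],
  [100,-5,-26,2,0,0,0],
  [100,-5.7,-30,2,0,0,0],
  [100,-6.5,-34,2,0,0,0],
  [100,-7.2,-38,2,0,0,0],
  [100,-8,-42,2,0,0,0],
])

```text
clock: 5.05
eef_pos: [555.1, 88.0, 48.3]
orientation: [0.996, -0.094, -0.0, -0.0]
force: [0.1, 1.9, -0.0]
finger_gap: 52.0
```

Run:
```python
from h import *
tool()
cv2.imwrite('pics/t2.png',imaging.grab_frame('top')['frame'])
cv2.imwrite('pics/w2.png',imaging.grab_frame('wrist')['frame'])
```

```text
t 5.05 tcp [555.1  88.   48.3] ledge xy 0.0 68.3 toolx deg -10.77 z [-0.  0. -1.] F [ 0.1  1.9 -0. ] gap 52.0
```

View pics/t2.png

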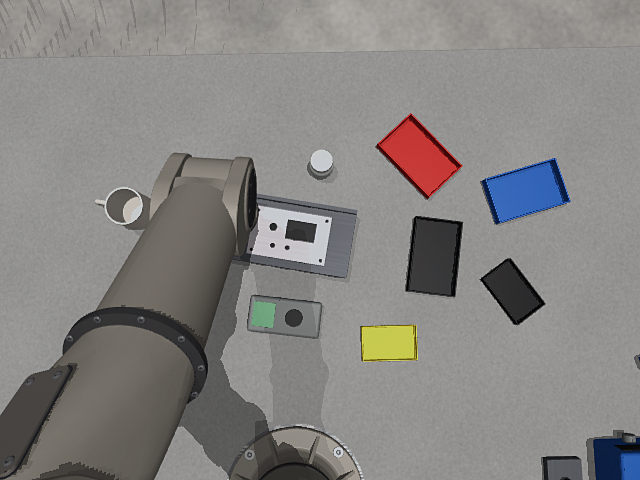

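View pics/w2.png

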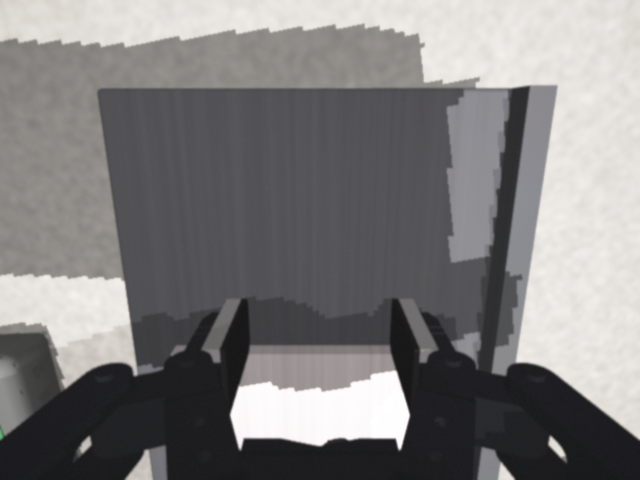

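The panel has slid towards the tray. In the wrist view its rear edge is level and square at row ~347, up against both fingers. I'll measure the leading edge in the top view.

```bash
cat >> h.py <<'E'
def lead():
    d=imaging.grab_frame('top')
    m=panel(d,(262,170,400,300))
    c=max(cv2.findContours(m,0,1)[0],key=cv2.contourArea)[:,0,:]
    w=ray(d,c,56)[:,:2];q=np.c_[(w-O)@ex,(w-O)@ey]
    y0=q[:,1].min();s=(q[:,1]<y0+6)&(abs(q[:,0])<44)
    l=cv2.fitLine(q[s].astype(np.float32),cv2.DIST_HUBER,0,.01,.01).ravel()
    ym=l[3]+l[1]/l[0]*(0-l[2])
    print('lead y at x=0',ym.round(1),'overhang~',(-150-ym).round(1),'tilt rad',np.arctan(l[1]/l[0]).round(3),'x range',q[:,0].min().round(1),q[:,0].max().round(1),'n',s.sum())
E
python3 -c "
from h import *
tool();lead()"
```

```text
t 5.15 tcp [555.   87.5  48.3] ledge xy 0.1 67.8 toolx deg -10.81 z [-0. -0. -1.] F [ 0.1  0.4 -0.4] gap 51.9
lead y at x=0 -100.9 overhang~ -49.1 tilt rad 0.005 x range -54.4 45.5 n 44
```

Request:
send_rows([
  [100,-0.9,-5,0,0,0,0],
  [100,-1.9,-10,0,0,0,0],
  [100,-2.9,-15,0,0,0,0],
  [100,-3.8,-20,0,0,0,0],
  [100,-4.8,-25,0,0,0,0],
  [100,-5.7,-30,0,0,0,0],
  [100,-6.7,-35,0,0,0,0],
  [100,-7.6,-40,0,0,0,0],
  [100,-8.6,-45,0,0,0,0],
  [100,-9.5,-50,0,0,0,0],
  [100,-10.5,-55,0,0,0,0],
  [100,-11.4,-60,0,0,0,0],
])

```text
clock: 6.4
eef_pos: [543.6, 27.9, 48.3]
orientation: [0.996, -0.094, -0.0, -0.0]
force: [0.2, 1.1, -0.5]
finger_gap: 51.9
```

```bash
python3 -c "
from h import *
tool();lead();tool()"
```

```text
t 6.4 tcp [543.6  27.9  48.3] ledge xy 0.0 7.1 toolx deg -10.77 z [-0.  0. -1.] F [ 0.2  1.1 -0.5] gap 51.9
lead y at x=0 -161.6 overhang~ 11.6 tilt rad -0.005 x range -54.4 46.2 n 43
t 6.45 tcp [543.5  26.9  48.3] ledge xy 0.0 6.1 toolx deg -10.82 z [-0. -0. -1.] F [-0.3  0.4 -0.8] gap 51.8
```

Request:
send_rows([
  [100,-0.9,-5,0,0,0,0],
  [100,-1.9,-10,0,0,0,0],
  [100,-2.9,-15,0,0,0,0],
  [100,-3.8,-20,0,0,0,0],
  [100,-4.4,-23,0,0,0,0],
  [100,-4.8,-25,0,0,0,0],
  [100,-5.1,-27,0,0,0,0],
  [100,-5.1,-27,0,0,0,0],
  [100,-5.1,-27,0,0,0,0],
])

```text
clock: 7.35
eef_pos: [538.6, 1.2, 48.3]
orientation: [0.996, -0.094, -0.0, 0.0]
force: [-0.1, -0.1, -0.3]
finger_gap: 52.0
```

```bash
python3 -c "
from h import *
tool();lead();tool()"
```

```text
t 7.35 tcp [538.6   1.2  48.3] ledge xy 0.1 -20.1 toolx deg -10.77 z [-0. -0. -1.] F [-0.1 -0.1 -0.3] gap 52.0
lead y at x=0 -189.1 overhang~ 39.1 tilt rad -0.009 x range -54.4 47.2 n 42
t 7.4 tcp [538.6   1.2  48.3] ledge xy 0.1 -20.0 toolx deg -10.77 z [-0. -0. -1.] F [-0.1 -0.2  0.3] gap 52.1
```

The overhang measures about 39 mm and the panel is square. I'll back off along +ey, lift, and move clear.

Request:
send_rows([
  [100,1,5,0,0,0,0],
  [100,3,15,0,0,0,0],
  [100,5,25,5,0,0,0],
  [100,5,28,30,0,0,0],
  [100,5,28,60,0,0,0],
  [100,5,28,95,0,0,0],
  [100,5,28,130,0,0,0],
  [100,5,28,165,0,0,0],
  [100,0,65,180,0,0,0],
  [100,-5,105,180,0,0,0],
  [100,-10,145,180,0,0,0],
  [100,-20,185,180,0,0,0],
])

```text
clock: 8.6
eef_pos: [518.4, 188.9, 229.0]
orientation: [0.996, -0.094, 0.0, -0.0]
force: [0.7, -0.3, -0.4]
finger_gap: 52.0
```

Request:
send_rows([
  [100,-20,40,0,0,0,0],
  [100,-40,80,0,0,0,0],
  [100,-60,120,0,0,0,0],
  [100,-80,160,0,0,0,0],
  [100,-100,200,0,0,0,0],
  [100,-100,200,0,0,0,0],
  [100,-100,200,0,0,0,0],
])

```text
clock: 9.3
eef_pos: [417.5, 387.7, 228.4]
orientation: [0.996, -0.092, -0.0, 0.0]
force: [0.1, -1.4, -0.2]
finger_gap: 52.1
```

Run:
```python
from h import *
tool()
d=imaging.grab_frame('top');cv2.imwrite('pics/t3.png',d['frame'])
m=panel(d,(190,170,400,300));w,rc=rect(d,m,56);c=np.array(rc[0])-O
b=cv2.boxPoints(rc);print(rc,'ledge frame',c@ex,c@ey);print(np.c_[(b-O)@ex,(b-O)@ey])
cv2.imwrite('pics/s3.png',imaging.grab_frame('scene')['frame'])
```

```text
t 9.3 tcp [417.5 387.7 228.4] ledge xy -191.2 337.0 toolx deg -10.59 z [-0. -0. -1.] F [ 0.1 -1.4 -0.2] gap 52.1
((517.9503784179688, -86.28276062011719), (160.1829833984375, 100.31824493408203), 79.16663360595703) ledge frame -3.8778920062255406 -109.84972326904297
[[ -54.11731761 -189.89527716]
 [  46.20485567 -189.99339091]
 [  46.36153359  -29.80416937]
 [ -53.96063969  -29.70605563]]
```

View pics/t3.png

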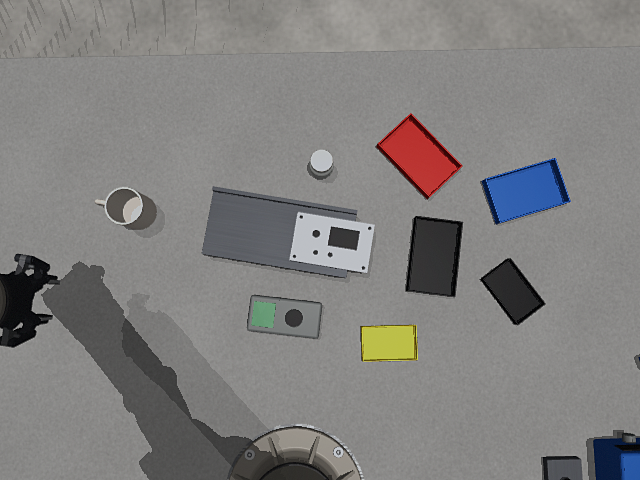

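View pics/s3.png

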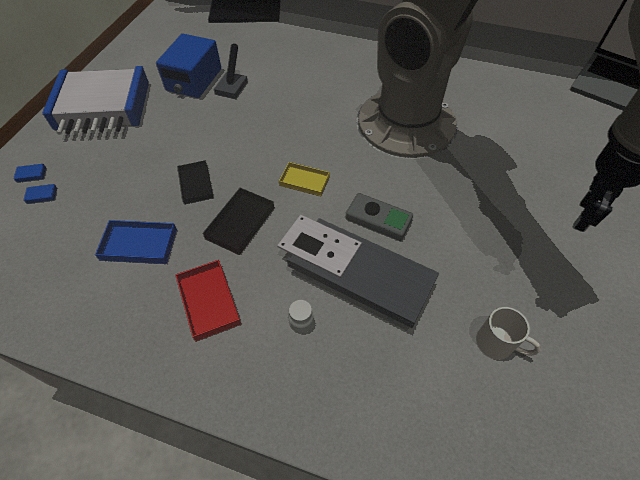

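Both views show the panel flat and sticking out past the tray-side end, at about (333,242) in the top view. Its centre is at (−4, −110) mm in the ledge frame, and it is square. The bystanders are at the same pixels as at the start, and the arm is clear of everything.

```bash
python3 -c "
from cell import order
print(order.hand_in())"
```

```text
the job is handed in; nothing more can be done
None
```

I pushed the panel about 110 mm along the ledge towards the larger black tray, using both fingertips just above the board, then backed off, lifted the arm clear and handed in.

- **Position:** in the last top view the panel's centre was at about x −4, y −110 mm in the ledge frame. That is about 40 mm of overhang, and the panel is square with the ledge to about 0.001 rad.
- **Overhang uncertainty:** while the fingers were still touching, the overhang read 39 mm with 0.009 rad of tilt. My measured ledge length was 297 mm against the stated 300, so the overhang is uncertain by about 1.5 mm.
- **Flatness:** I judged this from the two camera views only and did not measure it separately.
- **Other objects:** the tray, mug, jar and meter look unmoved in both views compared with the start.
- **Time and force:** it took about 9.3 s of the 42 s allowed. The highest force reading reported at the end of a move was about 10 N, when I lowered the fingertips to find the board.

No check failed. The hand-in gave no verdict.

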